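Lock the autosampler's swing-out vial tray with its pin

ROBOT

A 6-joint arm with a two-finger parallel gripper is mounted at the origin on the work surface. World frame = base frame: x ahead of the robot, y to its left, z up, the work surface at z = 0. Lengths are in m, angles in degrees, forces in N, time in s.
With the tool pointing down it reaches from about 0.3 to 0.75 m from the base axis. Payload 8.5 kg.
Tool frame: the origin (TCP) lies between the finger pads; the fingertips stand ahead of it and the grasp point (between the pads) lies 8 mm behind it (env.tcp_to_tips is the z of the fingertips in the tool frame, in m); z points along the fingers, x is the direction in which the jaws open and shut, and the axes are right-handed (so a half turn about z gives the same grasp; the last joint's range is limited). The gripper opens to 85 mm and grips with 20 to 120 N. Pads are 22 mm wide; open, the fingers measure 114 mm over their backs; the gripper's body (76 mm by 85 mm) begins 54 mm behind the grasp point. The pads swing forward as they close: fully open they stand 13 mm farther back than shut.
Start: joints at [-89.169, 21.807, 74.336, -0, 83.858, -12.336], TCP at [0.125, -0.536, 0.242] pointing down, gripper open.
Joint ranges: [-178.18, 178.18], [-50.72, 133.34], [12.68, 142.11], [-81.47, 261.47], [9.98, 163.14], [-165.26, 165.26]. Speed limits (degrees/s): [136.94, 136.94, 180, 180, 180, 180].

INTERFACE

Orientations are given as a 3x3 rotation matrix whose columns are the frame's x, y, z axes.
In Python, from rig import observe, viewer, env gives the robot as it stands.
- The arm moves only by the tool jog_arm, never from a script. Its arguments are lists of equal length, an entry for each row: "dr": the turn, a rotation vector about the tool's x, y, z in rad, a list of three; "slide": the shift along the tool's x, y, z in m, a list of three; "gripper": the opening, from -1 (shut) to 1 (fully open), so that 0 is half open. In form: {"dr": [[rx, ry, rz], ...], "slide": [[dx, dy, dz], ...], "gripper": [gripper, ...]}. A call has exactly 10 rows; each row shifts and turns the commanded pose from where the row before left it, along the tool's axes as they then stand; what a row does not reach is not made up. A row lasts 1/10 s, in which the tool goes at most 50 mm and 8.59 degrees, less where a joint would pass 70% of its speed; a pose out of reach is approached as far as the arm can. A call is refused whole if a number of a shift passes 0.05 or a number of a turn 0.15, either way. A call with a gripper value outside its range is refused whole. The fingers move at their own pace and stop on an object; "force" is the grip in N (left out, the last holds). Time passes only in rows, so rows that do not move let the fingers close, or fill a call up. It gives the time, the measured TCP pose, the force and the opening at its end, in the units of the state.
- observe(): the state, without advancing time (a new reading comes with each control period).
- viewer.get_image(name): name is "scene" or "side" or "wrist"; returns a dict with "pixels" (400x640x3 uint8, blue, green, red), "camera_matrix" (3x3 intrinsics, pixels), "dist_coeffs" ([k1, k2, p1, p2, k3] as OpenCV has them; the pictures are not rectified), "R" (3x3) and "t" (3): a world point X has camera coordinates R X + t. Camera axes: x right, y down, z forward; pixel columns grow to the right and rows downward; lengths in m; the calibration is good to about 2 mm. A picture is of the moment at which its call begins. There is no depth.
- env.close_job(): hands the job in, once; it reports no verdict.
The state is a dict: "time_s": time; "q": joint angles; "qvel": joint speeds; "joint_efforts": joint torques, N m; "position": TCP position; "tool_rot": TCP orientation; "ft_force": force on the tool from outside, world axes, zero at the start; "wrist_torque": the same for the moment, N m; "grip_width": finger opening in m.
Only numpy, scipy, OpenCV 4.12 (cv2) and the standard library are available. Lean on these libraries where they do the work, as an engineer would, in place of code of your own. Each camera call takes 0.05 s, during which the arm holds its last target.

TASK

The autosampler's vial tray has been left swung out. Swing it back home against its stop so that the yellow-ringed eyelet in the tray lies over the hole in the deck, then take the red-handled locking pin from the pin stand and push it down through both until its collar rests on the tray, and let go. Leave the blue and black pins in the stand and do not disturb the other things on the bench.

Things in the scene. Friction and masses are not known exactly. Their poses are not given: they have to be found in the camera images.
- sampler: autosampler, fixed (place and yaw vary): grey deck 45 mm high, origin on the bench under it; own x points away from the robot at yaw 0, y left. Deck: x -120..150, y -130..130 mm. White rear housing (x 100..150, y -120..120) rises to 100 mm. Rubber stop 15 mm high at x 64..72, y 60..120. Deck hole at x 30, y 45; tray pivot at x 30, y -100.
- tray (a joint): swivel angle of the vial tray about its upright pivot, rad: 0 = home, end of travel, eyelet exactly over the deck hole; grows as it swings out (counter-clockwise from above, towards the robot), up to 1.0. Stiff hinge: about 0.25 N m of friction (some 1.3 N at the handle), stays where it is left.
- tray_pivot (a point): point on the tray's pivot axis at the deck's top, 45 mm above the bench (axis upright). The tray is a flat aluminium plate 64 mm wide, its top 57 mm above the bench, from 30 mm behind the pivot to 220 mm from it; at home it points along the sampler's +y.
- tray_handle (a point): centre of the top of the tray's black upright handle post: 14 mm diameter, 50 mm tall above the plate (bench heights 57 to 107 mm), 200 mm from the pivot; can be pinched from above or pushed. A blue block of vials (60 x 70 mm, to 93 mm above the bench) sits on the tray 31 to 101 mm from the pivot.
- tray_hole (a point): centre of the eyelet in the tray, at the plate's top face, 145 mm from the pivot, 55 mm inward from the handle; hole 14 mm diameter through 10 mm of plate, with a 26 mm yellow square painted round it
- deck_hole (a point): centre of the mouth of the hole in the deck, 45 mm above the bench: 14 mm diameter, open down to the bench (45 mm deep)
- red_pin: locking pin, red handle, about 60 g, upright. Origin at the tip (lower end), z up: steel shank 10 mm dia, 45 mm long, nose tapering over 10 mm to 4 mm; collar 26 mm dia at 45 to 50 mm; round red handle 18 mm dia at 50 to 90 mm. Starts in one of the stand's holes, collar on its top, tip 5 mm above the bench. Home in the sampler, tip 12 mm above the bench.
- blue_pin: a pin like it with a blue handle, in another hole of the stand; to be left there. Origin at the tip.
- black_pin: a pin like it with a black handle, in another hole of the stand; to be left there. Origin at the tip.
- pin_stand: grey pin stand fixed to the bench, 195 x 50 mm, 50 mm high, origin at the centre of its underside; three 14 mm through holes in a row along its own x, at -65, 0 and 65 mm
- amber_bottle: closed amber bottle, 70 mm diameter, 150 mm high, origin under its centre; bystander
- white_jar: white jar, 60 mm diameter, 80 mm high, origin under its centre; bystander
- vial_box: green box of vials 140 x 100 mm, 66 mm high, origin under its centre; bystander
- mouse: black computer mouse, 100 x 60 mm, 33 mm high, origin under its centre; bystander

How it is judged:
By the outcome, as a careful person would: the job done as asked, in the order asked, and still so for the second after the job is handed in, with the robot touching nothing.
It also fails if it takes over 56 s, if anything falls off the work surface, if the arm or the gripper's body presses on something with over 40 N, if the wrist force passes 120 N, or if a joint passes its speed limit or range.

## Working session

There is one attempt and no reset: what is moved stays moved. The work goes in short steps, Python scripts to look and compute and a tool call to move; the robot and the scene stay as the last step left them, time stands still between calls to the robot, and variables do not carry over. Pictures are saved under pics/ and viewed, and the job is handed in when it is done.

Besides the shell and the picture viewer there is one more tool, called after "Emit:" as a command line: name --argument value ..., lists and objects as JSON in quotes. jog_arm: Moves the arm, as the interface text tells. Its arguments: {"type":"object","properties":{"dr":{"type":"array","items":{"type":"array","items":{"type":"number"}}},"slide":{"type":"array","items":{"type":"array","items":{"type":"number"}}},"gripper":{"type":"array","items":{"type":"number"}},"force":{"type":"number"}},"required":["dr","slide","gripper"]}

```bash
mkdir -p pics; ls
cat > h.py <<'E'
import numpy as np, cv2
from rig import observe, viewer, env
def ray(im,uv):
    K=np.array(im["camera_matrix"]);d=np.array(im["dist_coeffs"])
    p=cv2.undistortPoints(np.array(uv,float).reshape(-1,1,2),K,d).reshape(-1,2)
    R=np.array(im["R"]);t=np.array(im["t"])
    D=np.c_[p,np.ones(len(p))]@R
    return -R.T@t,D
def onz(im,uv,z):
    C,D=ray(im,uv); return C+D*((z-C[2])/D[:,2:3])
def proj(im,X):
    r=cv2.Rodrigues(np.array(im["R"]))[0]
    return cv2.projectPoints(np.array(X,float).reshape(-1,1,3),r,np.array(im["t"]),np.array(im["camera_matrix"]),np.array(im["dist_coeffs"]))[0].reshape(-1,2)
E
python3 - <<'E'
from h import *
for n in ["scene","side","wrist"]:
    im=viewer.get_image(n); cv2.imwrite(f"pics/a_{n}.png",im["pixels"]); np.save(f"a_{n}.npy",im,allow_pickle=True)
    print(n,-np.array(im["R"]).T@im["t"])
print(observe(), env.tcp_to_tips)
E
```

```text
pics
scene [1.40103819 0.06288568 1.06421868]
side [0.39656519 1.0892064  0.72651228]
wrist [ 0.20529539 -0.51627633  0.37300745]
{'time_s': 0.15, 'q': array([-8.91709503e+01,  2.18346938e+01,  7.43699021e+01,  1.37944411e-03,
        8.38551812e+01, -1.23362879e+01]), 'qvel': array([ 0.08663753, -0.15067237, -0.16681987, -0.11134467,  0.04221909,
       -0.0183784 ]), 'joint_efforts': array([ 2.23833464e-03, -4.48620307e+01, -2.31348234e+01, -3.16827536e-04,
        3.73433475e-03, -4.95461711e-05]), 'position': array([ 0.12526526, -0.53536295,  0.2418582 ]), 'tool_rot': array([[ 2.27759322e-01, -9.73717460e-01,  8.83924358e-06],
       [-9.73716931e-01, -2.27759190e-01,  1.04354466e-03],
       [-1.01410443e-03, -2.46283945e-04, -9.99999455e-01]]), 'ft_force': array([-0.42745667, -0.34050184,  0.27826372]), 'wrist_torque': array([ 0.02533836, -0.02652721,  0.01930799]), 'grip_width': 0.08581405774127115} 0.011
```

View pics/a_scene.png

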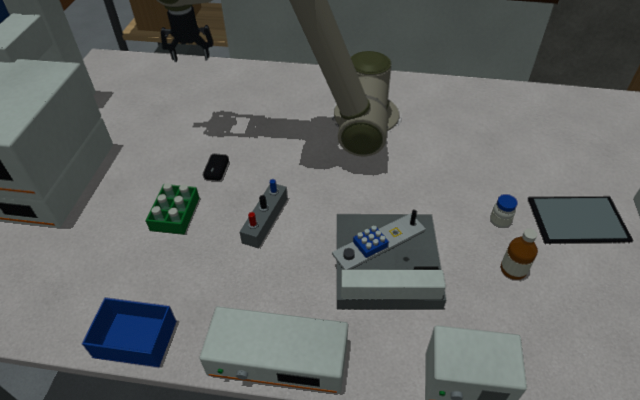

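View pics/a_side.png

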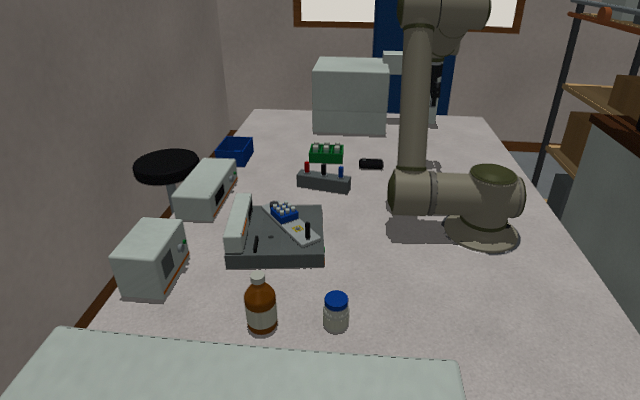

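View pics/a_wrist.png

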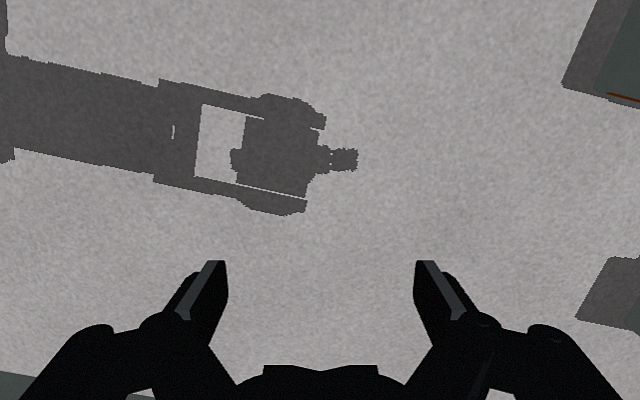

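The scene view shows the red pin at about (252,219), the handle (413,217), the eyelet (396,232) and the deck hole (406,259). Measuring these next.

Run:
```python
from h import *
im=np.load("a_scene.npy",allow_pickle=True).item();p=im["pixels"]
cv2.imwrite("pics/z1.png",cv2.resize(p[170:315,320:460],None,fx=4,fy=4,interpolation=cv2.INTER_CUBIC))
cv2.imwrite("pics/z2.png",cv2.resize(p[170:255,230:300],None,fx=6,fy=6,interpolation=cv2.INTER_CUBIC))
im2=np.load("a_side.npy",allow_pickle=True).item();q=im2["pixels"]
cv2.imwrite("pics/z3.png",cv2.resize(q[150:275,215:365],None,fx=4,fy=4,interpolation=cv2.INTER_CUBIC))
for nm,i in (("scene",im),("side",im2)):
    b,g,r=[i["pixels"][...,k].astype(int) for k in range(3)]
    for c,m in dict(red=(r>90)&(g<50)&(b<50),blue=(b>90)&(r<60)&(g<100),yel=(r>120)&(g>100)&(b<90)&(abs(r-g)<70)).items():
        n,l,s,ce=cv2.connectedComponentsWithStats(m.astype(np.uint8))
        print(nm,c,[(s[k].tolist(),ce[k].round(1).tolist()) for k in range(1,n) if s[k][4]>8])
```

```text
scene red [([249, 212, 6, 5, 21], [251.3, 214.1])]
scene blue [([270, 179, 6, 4, 16], [272.1, 180.8]), ([498, 195, 19, 13, 193], [507.3, 200.9]), ([354, 229, 30, 24, 188], [368.0, 241.2]), ([385, 239, 4, 4, 11], [386.0, 240.5]), ([104, 298, 12, 2, 12], [109.5, 298.7]), ([82, 302, 87, 52, 1794], [132.4, 332.5]), ([88, 311, 11, 21, 29], [92.8, 321.5])]
scene yel [([123, 19, 12, 14, 79], [129.4, 26.7]), ([389, 227, 13, 8, 24], [395.5, 230.3])]
side red []
side blue [([242, 139, 9, 13, 13], [245.7, 145.0]), ([234, 150, 7, 2, 13], [236.8, 150.5]), ([271, 207, 27, 11, 78], [284.2, 212.7]), ([325, 290, 23, 17, 301], [335.9, 298.3])]
side yel [([571, 84, 17, 2, 21], [579.7, 84.8]), ([596, 85, 17, 3, 25], [604.7, 85.8]), ([549, 145, 11, 3, 20], [554.4, 146.0]), ([292, 225, 11, 7, 30], [296.7, 228.0])]
```

View pics/z1.png

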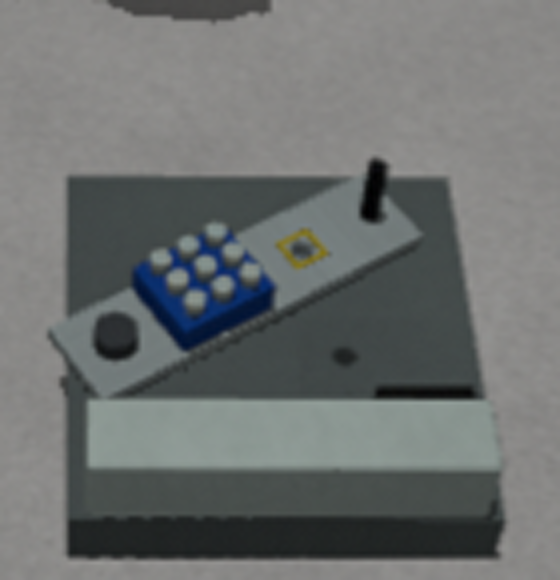

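View pics/z2.png

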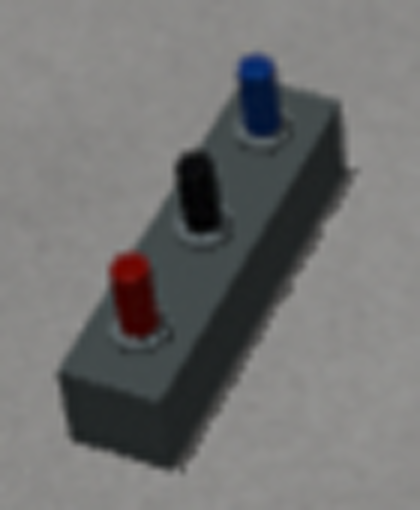

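View pics/z3.png

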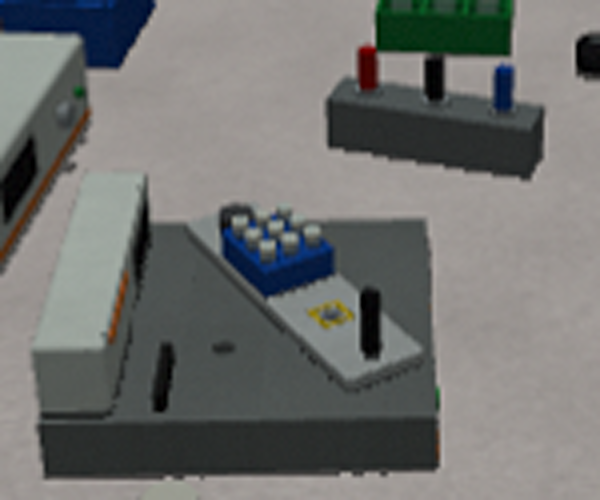

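Run:
```python
from h import *
im=np.load("a_scene.npy",allow_pickle=True).item();im2=np.load("a_side.npy",allow_pickle=True).item()
def tri(a,b):
    C1,D1=ray(im,[a]);C2,D2=ray(im2,[b]);d1=D1[0];d2=D2[0]
    s=np.linalg.lstsq(np.c_[d1,-d2],C2-C1,rcond=None)[0]
    p=C1+s[0]*d1;q=C2+s[1]*d2
    return (p+q)/2,np.linalg.norm(p-q)
f=lambda x,y,s,ox,oy:[(x+.5)/s-.5+ox,(y+.5)/s-.5+oy]
z1=lambda x,y:f(x,y,4,320,170);z2=lambda x,y:f(x,y,6,230,170);z3=lambda x,y:f(x,y,4,215,150)
np.set_printoptions(precision=4,suppress=True)
# name: scene px, side px, z
L=dict(deckhole=(z1(344,356),z3(223,348),.045),eyelet=(z1(302,248),z3(331,315),.057),
 handle_top=(z1(376,164),z3(371,293),.107),
 handle_base=(z1(371,215),z3(371,353),.057),
 red_top=(z2(131,261),z3(367,50),.095),red_base=(z2(137,334),z3(368,89),.055),
 black_top=(z2(195,159),z3(434,58),.095),blue_top=(z2(257,63),z3(503,69),.095))
for k,(a,b,z) in L.items():
    t,e=tri(a,b); print(k,onz(im,[a],z)[0][:2],onz(im2,[b],z)[0][:2],t,round(e,4))
for k,x in dict(deckFL=(447,179),deckFR=(67,179)).items(): print(k,onz(im,[z1(*x)],.045)[0])
print("pivot", onz(im,[z1(116,328)],.07)[0])
```

```text
deckhole [0.6325 0.1541] [0.6348 0.1565] [0.634  0.1548 0.045 ] 0.0029
eyelet [0.5578 0.1227] [0.561  0.1251] [0.56   0.1235 0.0574] 0.0034
handle_top [0.523  0.1637] [0.5254 0.1682] [0.5245 0.1646 0.1063] 0.0038
handle_base [0.5232 0.1668] [0.5262 0.1688] [0.5253 0.1674 0.0574] 0.0031
red_top [ 0.5785 -0.2515] [ 0.5821 -0.244 ] [ 0.5811 -0.25    0.0944] 0.0053
red_base [ 0.586  -0.2516] [ 0.582  -0.2447] [ 0.583  -0.2527  0.0511] 0.0003
black_top [ 0.5154 -0.2377] [ 0.5198 -0.2331] [ 0.5186 -0.2362  0.0955] 0.0046
blue_top [ 0.4521 -0.2232] [ 0.4566 -0.2165] [ 0.4552 -0.2218  0.0947] 0.0052
deckFL [0.4732 0.2187 0.045 ]
deckFR [ 0.5088 -0.0379  0.045 ]
pivot [0.649  0.0103 0.07  ]
```

```bash
cat > plan.py <<'E'
# rows for a straight move with turn about tool z (tool pointing down); slide in frame before the row's turn
from h import *
def plan(goal,yaw,n,cur=None):
    s=observe(); R=np.array(s["tool_rot"]); p=np.array(s["position"]) if cur is None else np.array(cur)
    y0=np.arctan2(R[1,0],R[0,0]); dy=(np.radians(yaw)-y0+np.pi)%(2*np.pi)-np.pi
    step=(np.array(goal)-p)/n; rz=-dy/n; out=[]
    for k in range(n):
        y=y0+dy*k/n; x=np.array([np.cos(y),np.sin(y),0]); yy=np.array([np.sin(y),-np.cos(y),0])
        out.append([round(float(step@x),4),round(float(step@yy),4),round(float(-step[2]),4)])
    print("now",p.round(4),"yaw",round(np.degrees(y0),2),"rz/row",round(rz,4)); print(out)
E
python3 - <<'E'
from plan import *
plan([0.5245,0.1646,0.20],20,20)
im=np.load("a_wrist.npy",allow_pickle=True).item(); s=observe()
print(np.array(im["R"])@s["tool_rot"]); print(np.array(im["R"])@s["position"]+im["t"])
sc=np.load("a_scene.npy",allow_pickle=True).item()
print(onz(sc,[[173,190],[198,190],[185,230],[148,224]],.066))
E
```

```text
now [ 0.1253 -0.5354  0.2419] yaw -76.83 rz/row -0.0845
[[-0.0295, -0.0274, 0.0021], [-0.0271, -0.0298, 0.0021], [-0.0245, -0.032, 0.0021], [-0.0217, -0.0339, 0.0021], [-0.0188, -0.0357, 0.0021], [-0.0157, -0.0371, 0.0021], [-0.0125, -0.0383, 0.0021], [-0.0092, -0.0392, 0.0021], [-0.0059, -0.0399, 0.0021], [-0.0025, -0.0402, 0.0021], [0.0009, -0.0403, 0.0021], [0.0043, -0.0401, 0.0021], [0.0077, -0.0396, 0.0021], [0.011, -0.0388, 0.0021], [0.0142, -0.0377, 0.0021], [0.0173, -0.0364, 0.0021], [0.0203, -0.0348, 0.0021], [0.0232, -0.0329, 0.0021], [0.0259, -0.0309, 0.0021], [0.0284, -0.0286, 0.0021]]
[[ 9.99999624e-01  8.62363834e-04  8.57877379e-05]
 [-7.90248087e-04  9.48027267e-01 -3.18188115e-01]
 [-3.55723037e-04  3.18187928e-01  9.48027593e-01]]
[0.00057259 0.03630458 0.15050215]
[[ 0.5001612  -0.49836153  0.066     ]
 [ 0.49057857 -0.4290078   0.066     ]
 [ 0.63482939 -0.41772828  0.066     ]
 [ 0.62870856 -0.52108437  0.066     ]]
```

Emit:
jog_arm --dr '[[0, 0, -0.0845], [0, 0, -0.0845], [0, 0, -0.0845], [0, 0, -0.0845], [0, 0, -0.0845], [0, 0, -0.0845], [0, 0, -0.0845], [0, 0, -0.0845], [0, 0, -0.0845], [0, 0, -0.0845]]' --slide '[[-0.0295, -0.0274, 0.002], [-0.0271, -0.0298, 0.002], [-0.0245, -0.032, 0.002], [-0.0217, -0.0339, 0.002], [-0.0188, -0.0357, 0.002], [-0.0157, -0.0371, 0.002], [-0.0125, -0.0383, 0.002], [-0.0092, -0.0392, 0.002], [-0.0059, -0.0399, 0.002], [-0.0025, -0.0402, 0.002]]' --gripper '[1, 1, 1, 1, 1, 1, 1, 1, 1, 1]'

```text
time_s: 1.15
position: [0.3253, -0.184, 0.2223]
tool_rot: [[0.881, -0.473, 0.0], [-0.473, -0.881, -0.0], [0.0, -0.0, -1.0]]
ft_force: [1.2, -0.2, 0.2]
grip_width: 0.0853
```

Emit:
jog_arm --dr '[[0, 0, -0.0845], [0, 0, -0.0845], [0, 0, -0.0845], [0, 0, -0.0845], [0, 0, -0.0845], [0, 0, -0.0845], [0, 0, -0.0845], [0, 0, -0.0845], [0, 0, -0.0845], [0, 0, -0.0845]]' --slide '[[0.0009, -0.0403, 0.002], [0.0043, -0.0401, 0.002], [0.0077, -0.0396, 0.002], [0.011, -0.0388, 0.002], [0.0142, -0.0377, 0.002], [0.0173, -0.0364, 0.002], [0.0203, -0.0348, 0.002], [0.0232, -0.0329, 0.002], [0.0259, -0.0309, 0.002], [0.0284, -0.0286, 0.002]]' --gripper '[1, 1, 1, 1, 1, 1, 1, 1, 1, 1]'

```text
time_s: 2.15
position: [0.525, 0.1663, 0.202]
tool_rot: [[0.938, 0.345, -0.0], [0.345, -0.938, -0.0], [-0.0, -0.0, -1.0]]
ft_force: [0.2, -1.2, -0.2]
grip_width: 0.0856
```

Run:
```python
from h import *
im=viewer.get_image("wrist"); cv2.imwrite("pics/b_wrist.png",im["pixels"]); np.save("b_wrist.npy",im,allow_pickle=True)
s=observe();print(s["time_s"],s["position"],s["tool_rot"][:,0],s["q"])
print(proj(im,[[.5245,.1646,.107],[.56,.1235,.057],[.634,.1548,.045]]))
```

```text
2.2 [0.52680761 0.17022296 0.20138171] [0.93606843 0.35181576 0.00125154] [  5.60211225  24.01038759  77.8400949    0.11477674  78.10539046
 -15.01999443]
[[318.17594044 207.47430722]
 [339.08779609 239.90350302]
 [421.44182034 230.8234033 ]]
```

View pics/b_wrist.png

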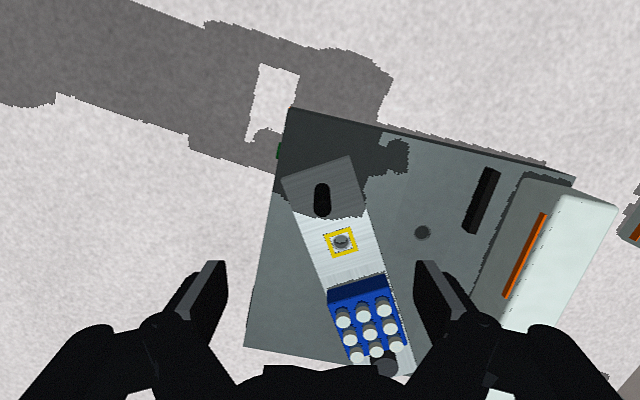

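The eyelet at (341,242) and deck hole at (422,232) agree with the two-view estimates to about 1 mm, and the handle is between the jaws. Descending to pinch it.

Emit:
jog_arm --dr '[[0, 0, 0], [0, 0, 0], [0, 0, 0], [0, 0, 0], [0, 0, 0], [0, 0, 0], [0, 0, 0], [0, 0, 0], [0, 0, 0], [0, 0, 0]]' --slide '[[0, 0, 0.025], [0, 0, 0.037], [0, 0, 0.035], [0, 0, 0.025], [0, 0, 0], [0, 0, 0], [0, 0, 0], [0, 0, 0], [0, 0, 0], [0, 0, 0]]' --gripper '[1, 1, 1, 1, 0, -1, -1, -1, -1, -1]' --force 40

```text
time_s: 3.2
position: [0.5251, 0.1646, 0.0815]
tool_rot: [[0.94, 0.342, 0.002], [0.342, -0.94, 0.0], [0.002, 0.001, -1.0]]
ft_force: [-1.3, 0.2, 6.5]
grip_width: 0.0129
```

Run:
```python
from h import *
s=observe();R=s["tool_rot"];P=np.array([.654,.011]);p=s["position"][:2]
print(s["ft_force"],s["position"],s["grip_width"])
a0=np.degrees(np.arctan2(*(p-P)[::-1]));r=np.linalg.norm(p-P);a1=98.5;n=10
y0=np.arctan2(R[1,0],R[0,0]);y1=np.radians(8);print(a0,r,"rz",-(y1-y0)/n)
g=P+r*np.c_[np.cos(np.radians(np.linspace(a0,a1,n+1))),np.sin(np.radians(np.linspace(a0,a1,n+1)))]
for k in range(n):
    d=g[k+1]-g[k];y=y0+(y1-y0)*k/n
    print([round(d@[np.cos(y),np.sin(y)],4),round(d@[np.sin(y),-np.cos(y)],4),0],end=", ")
```

```text
[-1.25411238  0.22509547  6.46958974] [0.5250771  0.16461085 0.08145788] 0.01290890232633739
130.0061487210083 0.2005427792466826 rz 0.02093701380081596
[np.float64(0.0105), np.float64(-0.0035), 0], [np.float64(0.0106), np.float64(-0.0031), 0], [np.float64(0.0107), np.float64(-0.0028), 0], [np.float64(0.0108), np.float64(-0.0024), 0], [np.float64(0.0108), np.float64(-0.002), 0], [np.float64(0.0109), np.float64(-0.0017), 0], [np.float64(0.011), np.float64(-0.0013), 0], [np.float64(0.011), np.float64(-0.0009), 0], [np.float64(0.011), np.float64(-0.0005), 0], [np.float64(0.011), np.float64(-0.0002), 0],
```

Emit:
jog_arm --dr '[[0, 0, 0.021], [0, 0, 0.021], [0, 0, 0.021], [0, 0, 0.021], [0, 0, 0.021], [0, 0, 0.021], [0, 0, 0.021], [0, 0, 0.021], [0, 0, 0.021], [0, 0, 0.021]]' --slide '[[0.0105, -0.0035, 0], [0.0106, -0.0031, 0], [0.0107, -0.0028, 0], [0.0108, -0.0024, 0], [0.0108, -0.002, 0], [0.0109, -0.0017, 0], [0.011, -0.0013, 0], [0.011, -0.0009, 0], [0.011, -0.0005, 0], [0.011, -0.0002, 0]]' --gripper '[-1, -1, -1, -1, -1, -1, -1, -1, -1, -1]'

```text
time_s: 4.2
position: [0.6239, 0.2104, 0.0814]
tool_rot: [[0.99, 0.138, -0.0], [0.138, -0.99, 0.002], [0.0, -0.002, -1.0]]
ft_force: [-3.6, 3.0, 5.8]
grip_width: 0.0132
```

Emit:
jog_arm --dr '[[0, 0, 0], [0, 0, 0], [0, 0, 0], [0, 0, 0], [0, 0, 0], [0, 0, 0], [0, 0, 0], [0, 0, 0], [0, 0, 0], [0, 0, 0]]' --slide '[[0.002, 0, 0], [0, 0, 0], [0, 0, 0], [0, 0, 0], [0, 0, 0], [0, 0, 0], [0, 0, 0], [0, 0, 0], [0, 0, 0], [0, 0, 0]]' --gripper '[-1, -1, -1, -1, -1, -1, -1, -1, -1, -1]'

```text
time_s: 5.2
position: [0.626, 0.2107, 0.0814]
tool_rot: [[0.99, 0.138, 0.001], [0.138, -0.99, 0.002], [0.002, -0.002, -1.0]]
ft_force: [-1.8, 5.2, 5.4]
grip_width: 0.0127
```

Emit:
jog_arm --dr '[[0, 0, 0], [0, 0, 0], [0, 0, 0], [0, 0, 0], [0, 0, 0], [0, 0, 0], [0, 0, 0], [0, 0, 0], [0, 0, 0], [0, 0, 0]]' --slide '[[0.001, 0, 0], [0.001, 0, 0], [0.001, 0, 0], [0, 0, 0], [0, 0, 0], [0, 0, 0], [0, 0, 0], [0, 0, 0], [0, 0, 0], [0, 0, 0]]' --gripper '[-1, -1, -1, -1, -1, -1, -1, -1, -1, -1]'

```text
time_s: 6.2
position: [0.6278, 0.2112, 0.0814]
tool_rot: [[0.99, 0.139, -0.001], [0.139, -0.99, 0.002], [-0.001, -0.002, -1.0]]
ft_force: [-6.8, 4.7, 8.1]
grip_width: 0.0128
```

Run:
```python
from h import *
for n in ["scene","wrist"]:
    im=viewer.get_image(n); np.save(f"c_{n}.npy",im,allow_pickle=True)
    cv2.imwrite(f"pics/c_{n}.png",im["pixels"] if n=="wrist" else cv2.resize(im["pixels"][170:315,320:460],None,fx=4,fy=4,interpolation=cv2.INTER_CUBIC))
print(observe()["ft_force"])
```

```text
[-6.33480309  4.03354395  8.26622267]
```

View pics/c_wrist.png

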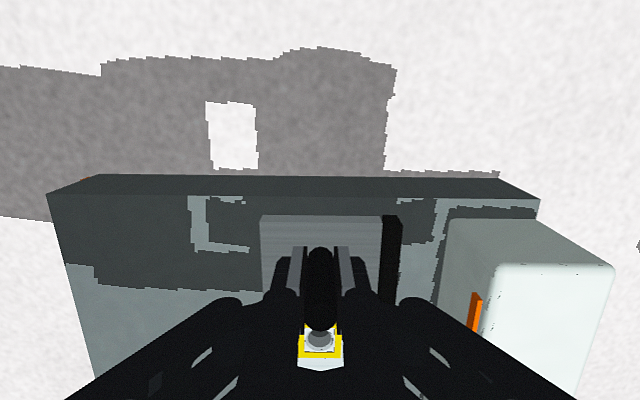

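View pics/c_scene.png

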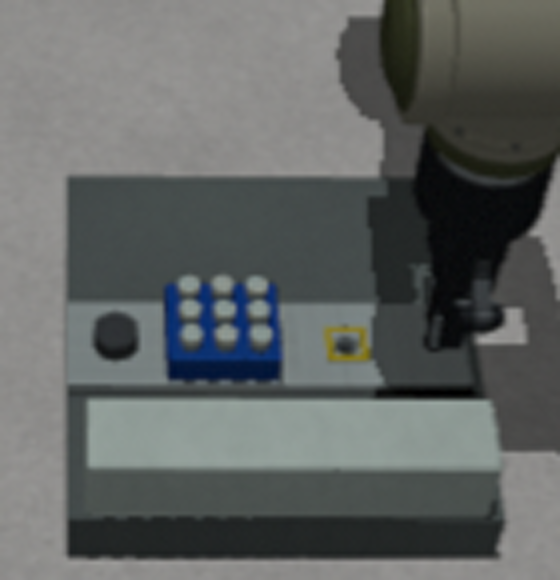

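The tray now lies nearly parallel to the housing, up against the stop, with the eyelet at about (406,255) in the scene view. One firmer push will confirm the end of travel.

Emit:
jog_arm --dr '[[0, 0, 0], [0, 0, 0], [0, 0, 0], [0, 0, 0], [0, 0, 0], [0, 0, 0], [0, 0, 0], [0, 0, 0], [0, 0, 0], [0, 0, 0]]' --slide '[[0.001, 0, 0], [0.001, 0, 0], [0.001, 0, 0], [0.001, 0, 0], [0, 0, 0], [0, 0, 0], [0, 0, 0], [0, 0, 0], [0, 0, 0], [0, 0, 0]]' --gripper '[-1, -1, -1, -1, -1, -1, -1, -1, -1, -1]'

```text
time_s: 7.3
position: [0.628, 0.2112, 0.0813]
tool_rot: [[0.99, 0.14, -0.011], [0.14, -0.99, -0.001], [-0.011, -0.001, -1.0]]
ft_force: [-25.8, -0.7, 18.8]
grip_width: 0.013
```

At the stop: the handle did not move from x=0.628 and the force rose to 26 N. Relieving the push and releasing.

Emit:
jog_arm --dr '[[0, 0, 0], [0, 0, 0], [0, 0, 0], [0, 0, 0], [0, 0, 0], [0, 0, 0], [0, 0, 0], [0, 0, 0], [0, 0, 0], [0, 0, 0]]' --slide '[[-0.002, 0, 0], [-0.002, 0, 0], [0, 0, 0], [0, 0, 0], [0, 0, 0], [0, 0, 0], [0, 0, 0], [0, 0, -0.04], [0, 0, -0.05], [0, 0, -0.05]]' --gripper '[-1, -1, -0.5, 0, 0, 0, 0, 0, 0.5, 1]'

```text
time_s: 8.3
position: [0.6286, 0.2099, 0.2218]
tool_rot: [[0.99, 0.138, -0.001], [0.138, -0.99, -0.0], [-0.001, 0.0, -1.0]]
ft_force: [0.2, 0.1, -0.4]
grip_width: 0.0701
```

Run:
```python
from plan import *
for n in ["side","wrist"]:
    im=viewer.get_image(n); np.save(f"d_{n}.npy",im,allow_pickle=True)
    cv2.imwrite(f"pics/d_{n}.png",im["pixels"] if n=="wrist" else cv2.resize(im["pixels"][150:275,215:365],None,fx=4,fy=4,interpolation=cv2.INTER_CUBIC))
plan([0.575,-0.25,0.23],77.4,12)
```

```text
now [0.631  0.2104 0.2283] yaw 7.97 rz/row -0.101
[[-0.0099, 0.0373, -0.0001], [-0.0137, 0.0362, -0.0001], [-0.0172, 0.0346, -0.0001], [-0.0206, 0.0327, -0.0001], [-0.0238, 0.0304, -0.0001], [-0.0268, 0.0279, -0.0001], [-0.0294, 0.025, -0.0001], [-0.0318, 0.0219, -0.0001], [-0.0339, 0.0186, -0.0001], [-0.0356, 0.0151, -0.0001], [-0.0369, 0.0115, -0.0001], [-0.0379, 0.0077, -0.0001]]
```

View pics/d_wrist.png

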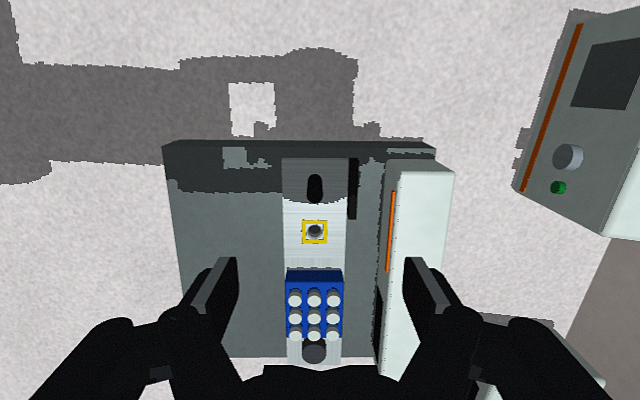

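View pics/d_side.png

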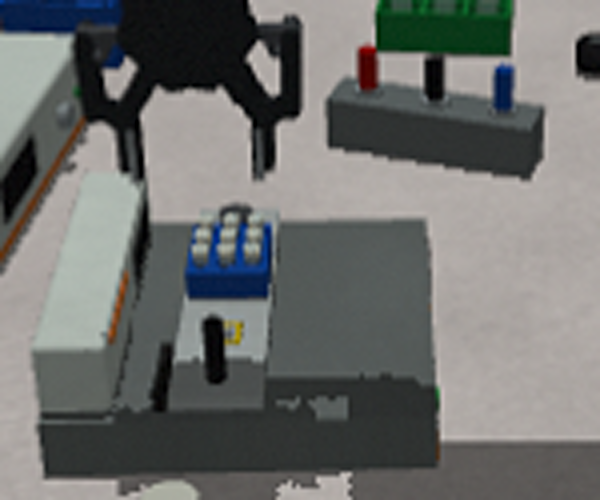

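The wrist view shows the tray parallel to the housing, with the eyelet at (315,231) and the handle at (315,188). Now to the red pin.

Emit:
jog_arm --dr '[[0, 0, -0.101], [0, 0, -0.101], [0, 0, -0.101], [0, 0, -0.101], [0, 0, -0.101], [0, 0, -0.101], [0, 0, -0.101], [0, 0, -0.101], [0, 0, -0.101], [0, 0, -0.101]]' --slide '[[-0.0099, 0.0373, 0], [-0.0137, 0.0362, 0], [-0.0172, 0.0346, 0], [-0.0206, 0.0327, 0], [-0.0238, 0.0304, 0], [-0.0268, 0.0279, 0], [-0.0294, 0.025, 0], [-0.0318, 0.0219, 0], [-0.0339, 0.0186, 0], [-0.0356, 0.0151, 0]]' --gripper '[1, 1, 1, 1, 1, 1, 1, 1, 1, 1]'

```text
time_s: 9.4
position: [0.5817, -0.1752, 0.2199]
tool_rot: [[0.406, 0.914, -0.0], [0.914, -0.406, 0.0], [0.0, -0.0, -1.0]]
ft_force: [1.0, 0.1, 0.6]
grip_width: 0.0856
```

Emit:
jog_arm --dr '[[0, 0, -0.101], [0, 0, -0.101], [0, 0, 0], [0, 0, 0], [0, 0, 0], [0, 0, 0], [0, 0, 0], [0, 0, 0], [0, 0, 0], [0, 0, 0]]' --slide '[[-0.0369, 0.0115, 0], [-0.0379, 0.0077, 0], [0, 0, 0], [0, 0, 0], [0, 0, 0], [0, 0, 0], [0, 0, 0], [0, 0, 0], [0, 0, 0], [0, 0, 0]]' --gripper '[1, 1, 1, 1, 1, 1, 1, 1, 1, 1]'

```text
time_s: 10.4
position: [0.573, -0.2502, 0.2204]
tool_rot: [[0.218, 0.976, 0.0], [0.976, -0.218, -0.0], [0.0, 0.0, -1.0]]
ft_force: [0.1, 0.3, -0.4]
grip_width: 0.0855
```

Run:
```python
from h import *
im=viewer.get_image("wrist"); cv2.imwrite("pics/e_wrist.png",im["pixels"]); np.save("e_wrist.npy",im,allow_pickle=True)
s=observe();print(s["time_s"],s["position"],s["tool_rot"][:,0])
p=im["pixels"].astype(int)
for c,m in dict(red=(p[...,2]>80)&(p[...,1]<60)&(p[...,0]<60)).items():
    n,l,st,ce=cv2.connectedComponentsWithStats(m.astype(np.uint8)); print([(st[k].tolist(),ce[k]) for k in range(1,n) if st[k][4]>30])
print(proj(im,[[.582,-.251,.095],[.582,-.251,.055],s["position"]]))
```

```text
10.45 [ 0.57292866 -0.2502636   0.22032187] [2.18042544e-01 9.75939265e-01 1.65605378e-07]
[]
[[320.92916553 202.77548201]
 [320.84270871 188.81153167]
 [318.76413271 274.58225325]]
```

View pics/e_wrist.png

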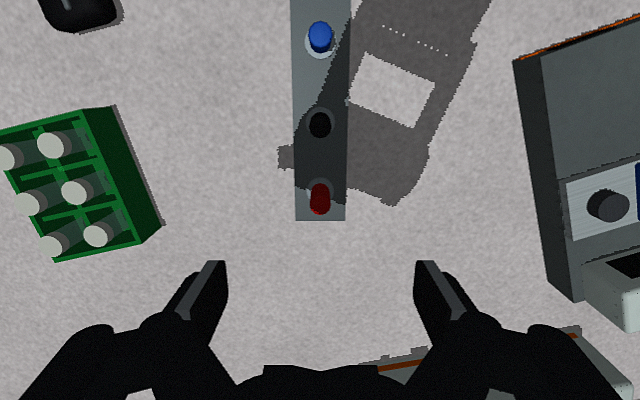

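Run:
```python
from h import *
im=np.load("e_wrist.npy",allow_pickle=True).item();p=im["pixels"]
cv2.imwrite("pics/e_z.png",cv2.resize(p[170:225,290:350],None,fx=8,fy=8,interpolation=cv2.INTER_CUBIC))
q=p.astype(int);m=((q[...,2]>50)&(q[...,2]>2.5*q[...,1])).astype(np.uint8);m[:,:250]=0;m[:,400:]=0;m[260:]=0
n,l,st,ce=cv2.connectedComponentsWithStats(m);print(st[1:].tolist(),ce[1:])
# predicted outline of handle top circle and bottom for pin at c
for c in ([.582,-.251],[.58,-.251],[.584,-.251]):
    t=np.linspace(0,6.28,40)
    P=np.r_[[[c[0]+.009*np.cos(a),c[1]+.009*np.sin(a),z] for a in t for z in (.095,.055)]]
    u=proj(im,P);print(c,u.min(0),u.max(0))
```

```text
[[310, 183, 20, 32, 501]] [[319.86027944 198.89021956]]
[0.582, -0.251] [310.16863686 179.69102872] [331.66495859 212.80680798]
[0.58, -0.251] [309.6216465  177.69035784] [331.16725803 210.64585679]
[0.584, -0.251] [310.71314341 181.68365127] [332.16039634 214.95803354]
```

View pics/e_z.png

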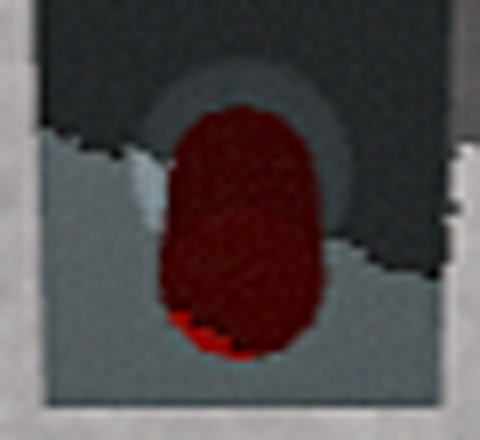

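The red pin's handle spans rows 183–215 around column 320, which puts it at about (0.584, -0.252). Descending to grip.

Emit:
jog_arm --dr '[[0, 0, 0], [0, 0, 0], [0, 0, 0], [0, 0, 0], [0, 0, 0], [0, 0, 0], [0, 0, 0], [0, 0, 0], [0, 0, 0], [0, 0, 0]]' --slide '[[0.0015, 0.011, 0], [0, 0, 0.035], [0, 0, 0.045], [0, 0, 0.04], [0, 0, 0.0265], [0, 0, 0], [0, 0, 0], [0, 0, 0], [0, 0, 0], [0, 0, 0]]' --gripper '[1, 1, 1, 1, 0.6, 0.2, -1, -1, -1, -1]' --force 50

```text
time_s: 11.45
position: [0.5848, -0.2517, 0.0759]
tool_rot: [[0.218, 0.976, 0.003], [0.976, -0.218, -0.002], [-0.001, 0.004, -1.0]]
ft_force: [-0.9, -0.3, 7.0]
grip_width: 0.0168
```

Run:
```python
from h import *
s=observe();print(s["time_s"],s["position"],s["grip_width"],s["ft_force"])
im=viewer.get_image("wrist"); cv2.imwrite("pics/f_wrist.png",im["pixels"])
```

```text
11.45 [ 0.58477132 -0.25174296  0.07589294] 0.016832381003222874 [-0.86433877 -0.30097075  6.98467164]
```

View pics/f_wrist.png

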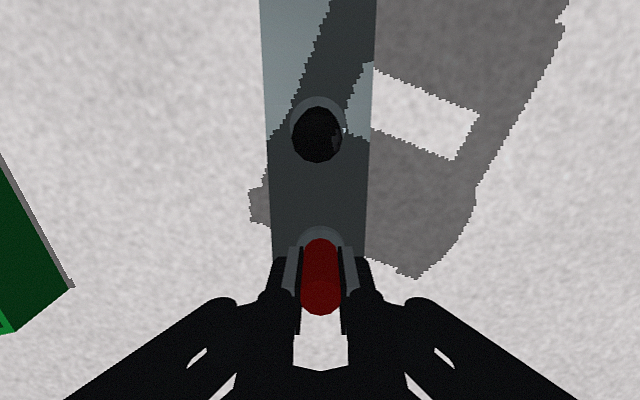

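Emit:
jog_arm --dr '[[0, 0, 0], [0, 0, 0], [0, 0, 0], [0, 0, 0], [0, 0, 0], [0, 0, 0], [0, 0, 0], [0, 0, 0], [0, 0, 0], [0, 0, 0]]' --slide '[[0, 0, 0], [0, 0, -0.01], [0, 0, -0.02], [0, 0, -0.03], [0, 0, -0.03], [0, 0, -0.03], [0, 0, -0.02], [0, 0, 0], [0, 0, 0], [0, 0, 0]]' --gripper '[-1, -1, -1, -1, -1, -1, -1, -1, -1, -1]'

```text
time_s: 12.5
position: [0.5835, -0.2509, 0.2125]
tool_rot: [[0.218, 0.976, -0.002], [0.976, -0.218, 0.001], [0.001, -0.002, -1.0]]
ft_force: [-0.1, -0.3, -1.3]
grip_width: 0.0164
```

Run:
```python
from plan import *
np.set_printoptions(precision=4,suppress=True)
def yel(im,box,dark=False):
    q=im["pixels"].astype(int);b,g,r=q[...,0],q[...,1],q[...,2]
    m=((r>100)&(g>80)&(b<0.6*g)&(r<1.6*g)).astype(np.uint8);k=np.zeros_like(m);k[box[1]:box[3],box[0]:box[2]]=1;m*=k
    c=cv2.findNonZero(m); (x,y),wh,a=cv2.minAreaRect(c); return (x,y),wh,a
for f,box in (("d_wrist",(290,210,340,255)),("b_wrist",(315,215,370,265))):
    im=np.load(f+".npy",allow_pickle=True).item(); c,wh,a=yel(im,box); print(f,c,wh,a,onz(im,[c],.057)[0])
im=np.load("b_wrist.npy",allow_pickle=True).item()
print("deckhole b",onz(im,[[422.5,232.5]],.045)[0])
im=np.load("d_wrist.npy",allow_pickle=True).item();p=im["pixels"]
cv2.imwrite("pics/d_z.png",cv2.resize(p[150:270,260:370],None,fx=5,fy=5,interpolation=cv2.INTER_CUBIC))
b=np.load("b_wrist.npy",allow_pickle=True).item();p=b["pixels"]
cv2.imwrite("pics/b_z.png",cv2.resize(p[150:270,290:440],None,fx=5,fy=5,interpolation=cv2.INTER_CUBIC))
for n in ["side","scene"]:
    im=viewer.get_image(n); np.save(f"g_{n}.npy",im,allow_pickle=True)
    cv2.imwrite(f"pics/g_{n}.png",im["pixels"])
    c,wh,a=yel(im,(240,200,300,260) if n=="side" else (390,240,420,270)); print(n,c,wh,a,onz(im,[c],.057)[0])
plan([0.6352,0.156,0.216],8,12)
```

```text
d_wrist (314.0, 231.5) (23.0, 24.0) 90.0 [0.6354 0.1533 0.057 ]
b_wrist (340.2846984863281, 242.41104125976562) (25.174409866333008, 28.57474708557129) 72.6459732055664 [0.562  0.1215 0.057 ]
deckhole b [0.6357 0.1535 0.045 ]
side (273.0, 233.0) (4.0, 4.0) 90.0 [0.6267 0.1548 0.057 ]
scene (406.0, 255.5) (7.0, 10.0) 90.0 [0.6317 0.1536 0.057 ]
now [ 0.5836 -0.2511  0.2126] yaw 77.4 rz/row 0.1009
[[0.034, -0.0032, -0.0003], [0.0335, -0.0066, -0.0003], [0.0327, -0.01, -0.0003], [0.0315, -0.0132, -0.0003], [0.03, -0.0163, -0.0003], [0.0282, -0.0193, -0.0003], [0.0262, -0.022, -0.0003], [0.0238, -0.0245, -0.0003], [0.0212, -0.0268, -0.0003], [0.0184, -0.0288, -0.0003], [0.0154, -0.0305, -0.0003], [0.0123, -0.0319, -0.0003]]
```

View pics/d_z.png

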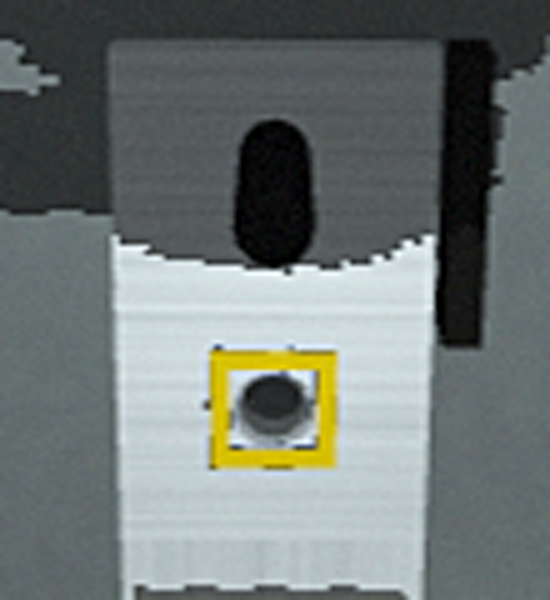

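View pics/g_side.png

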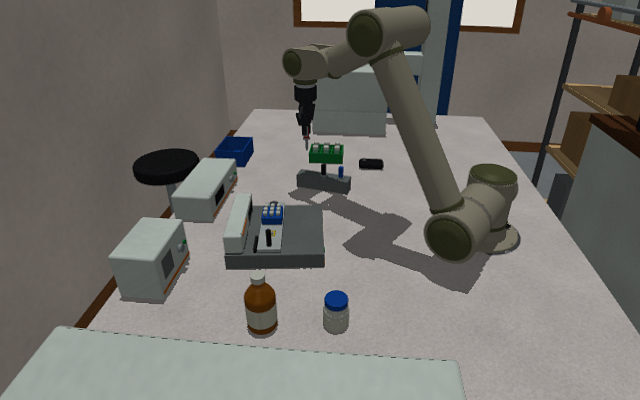

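View pics/g_scene.png

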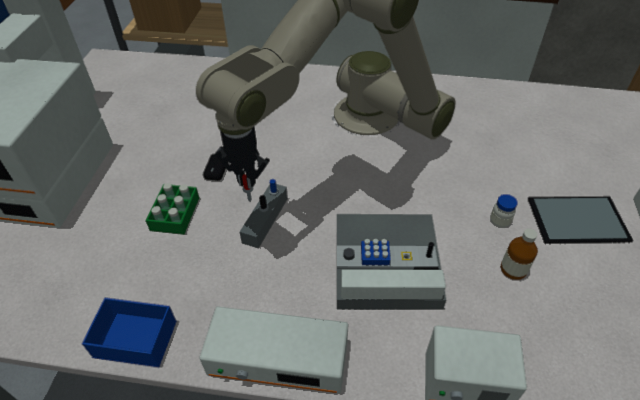

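Emit:
jog_arm --dr '[[0, 0, 0.101], [0, 0, 0.101], [0, 0, 0.101], [0, 0, 0.101], [0, 0, 0.101], [0, 0, 0.101], [0, 0, 0.101], [0, 0, 0.101], [0, 0, 0.101], [0, 0, 0.101]]' --slide '[[0.034, -0.0032, 0], [0.0335, -0.0066, 0], [0.0327, -0.01, 0], [0.0315, -0.0132, 0], [0.03, -0.0163, 0], [0.0282, -0.0193, 0], [0.0262, -0.022, 0], [0.0238, -0.0245, 0], [0.0212, -0.0268, 0], [0.0184, -0.0288, 0]]' --gripper '[-1, -1, -1, -1, -1, -1, -1, -1, -1, -1]'

```text
time_s: 13.6
position: [0.6268, 0.0891, 0.213]
tool_rot: [[0.944, 0.33, -0.001], [0.33, -0.944, 0.0], [-0.001, -0.001, -1.0]]
ft_force: [1.3, -0.7, -0.8]
grip_width: 0.0161
```

Emit:
jog_arm --dr '[[0, 0, 0.101], [0, 0, 0.101], [0, 0, 0], [0, 0, 0], [0, 0, 0], [0, 0, 0], [0, 0, 0], [0, 0, 0], [0, 0, 0], [0, 0, 0]]' --slide '[[0.0154, -0.0305, 0], [0.0123, -0.0319, 0], [0, 0, 0], [0, 0, 0], [0, 0, 0], [0, 0, 0], [0, 0, 0], [0, 0, 0], [0, 0, 0], [0, 0, 0]]' --gripper '[-1, -1, -1, -1, -1, -1, -1, -1, -1, -1]'

```text
time_s: 14.6
position: [0.6356, 0.1554, 0.2138]
tool_rot: [[0.99, 0.138, 0.0], [0.138, -0.99, -0.0], [0.0, 0.0, -1.0]]
ft_force: [-0.2, -0.9, -0.3]
grip_width: 0.0165
```

Run:
```python
from h import *
s=observe();print(s["time_s"],s["position"],s["grip_width"],s["ft_force"],s["tool_rot"])
for n in ["wrist","side","scene"]:
    im=viewer.get_image(n); np.save(f"i_{n}.npy",im,allow_pickle=True); p=im["pixels"]
    if n=="side": p=cv2.resize(p[100:275,215:365],None,fx=3.4,fy=3.4,interpolation=cv2.INTER_CUBIC)
    if n=="scene": p=cv2.resize(p[150:300,340:460],None,fx=4,fy=4,interpolation=cv2.INTER_CUBIC)
    cv2.imwrite(f"pics/i_{n}.png",p)
```

```text
14.6 [0.63563925 0.15535625 0.21384095] 0.016472597043326976 [-0.2404428  -0.9126247  -0.31563866] [[ 9.90375072e-01  1.38409594e-01  1.73958059e-05]
 [ 1.38409594e-01 -9.90375073e-01 -6.53169826e-06]
 [ 1.63243228e-05  8.87657757e-06 -1.00000000e+00]]
```

View pics/i_wrist.png

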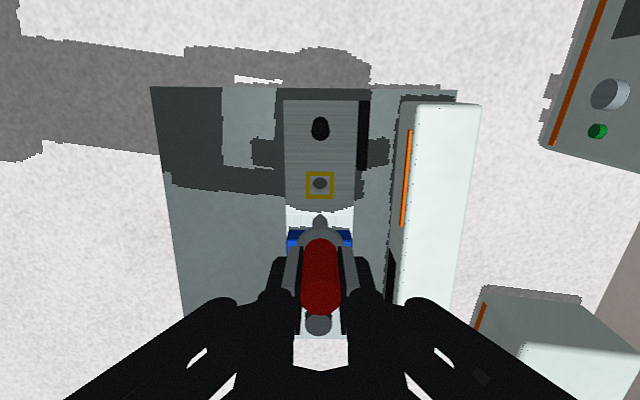

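View pics/i_side.png

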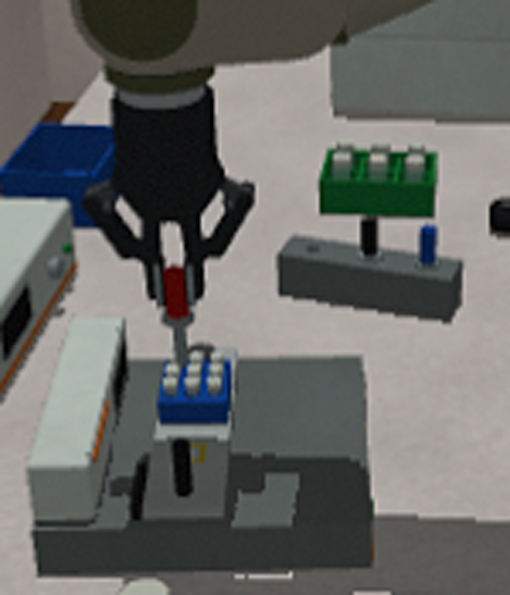

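View pics/i_scene.png

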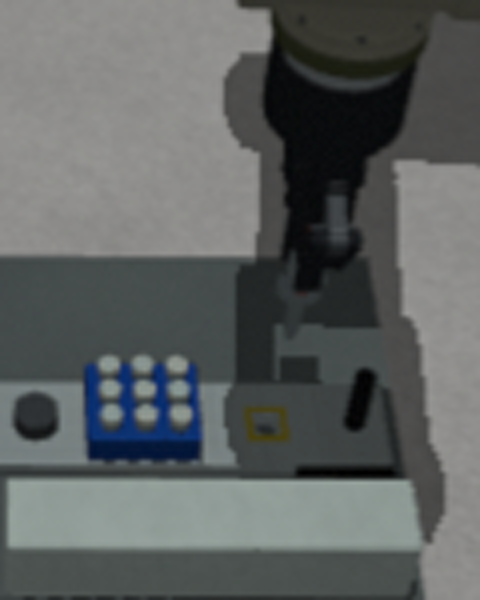

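Run:
```python
from h import *
np.set_printoptions(precision=4,suppress=True)
im=np.load("i_wrist.npy",allow_pickle=True).item();p=im["pixels"]
cv2.imwrite("pics/i_z.png",cv2.resize(p[105:320,280:360],None,fx=2.7*1,fy=2.7,interpolation=cv2.INTER_CUBIC))
cv2.imwrite("pics/i_z2.png",cv2.resize(p[165:250,280:360],None,fx=7,fy=7,interpolation=cv2.INTER_CUBIC))
q=p.astype(int);b,g,r=q[...,0],q[...,1],q[...,2]
m=((r>90)&(g>70)&(b<.6*g)&(r<1.6*g)).astype(np.uint8);k=np.zeros_like(m);k[165:205,300:340]=1
print(cv2.boundingRect(cv2.findNonZero(m*k)),cv2.minAreaRect(cv2.findNonZero(m*k)))
m=((r>50)&(r>2.5*g)).astype(np.uint8);m[:,:280]=0;m[:,360:]=0;m[:200]=0
print("red",cv2.boundingRect(cv2.findNonZero(m)))
c=np.array([.63564,.15536]); t=np.linspace(0,6.28,60)
for off in (-.002,0,.002):
  cc=c+off*np.array([.1384,-.9904])
  circ=lambda rad,z:np.c_[cc[0]+rad*np.cos(t),cc[1]+rad*np.sin(t),0*t+z]
  u=proj(im,np.r_[circ(.009,.143+.09),circ(.009,.143+.05)]);v=proj(im,circ(.002,.143));w=proj(im,circ(.013,.143+.05))
  print(off,"handle",u.min(0),u.max(0),"tip",v.min(0),v.max(0),"collar",w.min(0),w.max(0))
print(proj(im,[[.6354,.1533,.057],[.635,.1548,.057]]))
```

```text
(306, 171, 28, 28) ((319.5, 184.5), (27.0, 27.0), 90.0)
red (300, 238, 41, 78)
-0.002 handle [296.9997 235.0326] [341.3895 315.9102] tip [316.6104 212.5294] [322.6017 218.1053] collar [294.5291 227.869 ] [344.3262 272.5325]
0 handle [297.115  238.5736] [341.2911 319.9114] tip [316.6231 215.3271] [322.5968 220.8703] collar [294.6278 231.4647] [344.2386 275.7942]
0.002 handle [297.2292 242.0878] [341.1936 323.8749] tip [316.6357 218.1083] [322.5921 223.6193] collar [294.7259 235.0329] [344.1517 279.0322]
[[319.2161 184.8895]
 [319.0084 183.2816]]
```

View pics/i_z2.png

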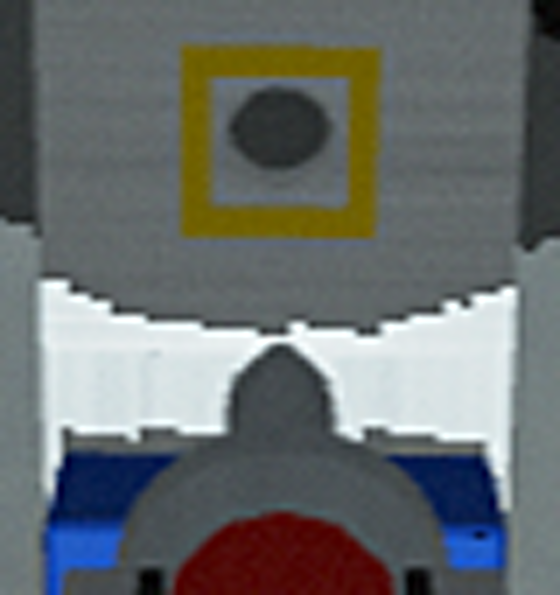

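Run:
```python
from h import *
np.set_printoptions(precision=4,suppress=True)
im=np.load("i_scene.npy",allow_pickle=True).item()
print(onz(im,[[340+290.5/4-.375,150+336.5/4-.375]],.143)[0], onz(im,[[340+267/4-.375,150+424/4-.375]],.057)[0])
im=np.load("i_side.npy",allow_pickle=True).item()
f=lambda x,y:[(x+.5)/3.4-.5+215,(y+.5)/3.4-.5+100]
print("side collar",onz(im,[f(177,318)],.143+.0475)[0],"handle top", onz(im,[f(176,268)],.233)[0])
```

```text
[0.6307 0.1584 0.143 ] [0.6319 0.1546 0.057 ]
side collar [0.6344 0.1611 0.1905] handle top [0.6331 0.1575 0.233 ]
```

Emit:
jog_arm --dr '[[0, 0, 0], [0, 0, 0], [0, 0, 0], [0, 0, 0], [0, 0, 0], [0, 0, 0], [0, 0, 0], [0, 0, 0], [0, 0, 0], [0, 0, 0]]' --slide '[[0.0003, 0.0032, 0], [0, 0, 0.01], [0, 0, 0.02], [0, 0, 0.02], [0, 0, 0.02], [0, 0, 0.008], [0, 0, 0], [0, 0, 0], [0, 0, 0], [0, 0, 0]]' --gripper '[-1, -1, -1, -1, -1, -1, -1, -1, -1, -1]'

```text
time_s: 15.75
position: [0.6367, 0.1524, 0.1367]
tool_rot: [[0.99, 0.139, 0.002], [0.139, -0.99, 0.0], [0.002, 0.0, -1.0]]
ft_force: [0.2, -0.2, -0.6]
grip_width: 0.0164
```

Run:
```python
from h import *
s=observe();print(s["time_s"],s["position"],s["grip_width"],s["ft_force"])
for n in ["wrist","scene"]:
    im=viewer.get_image(n); np.save(f"j_{n}.npy",im,allow_pickle=True); p=im["pixels"]
    p=cv2.resize(p[200:300,270:370],None,fx=6,fy=6,interpolation=cv2.INTER_CUBIC) if n=="wrist" else cv2.resize(p[190:290,360:460],None,fx=6,fy=6,interpolation=cv2.INTER_CUBIC)
    cv2.imwrite(f"pics/j_{n}.png",p)
```

```text
15.75 [0.63666092 0.15240513 0.13672964] 0.016433020040941857 [ 0.21013235 -0.21309306 -0.60114976]
```

View pics/j_wrist.png

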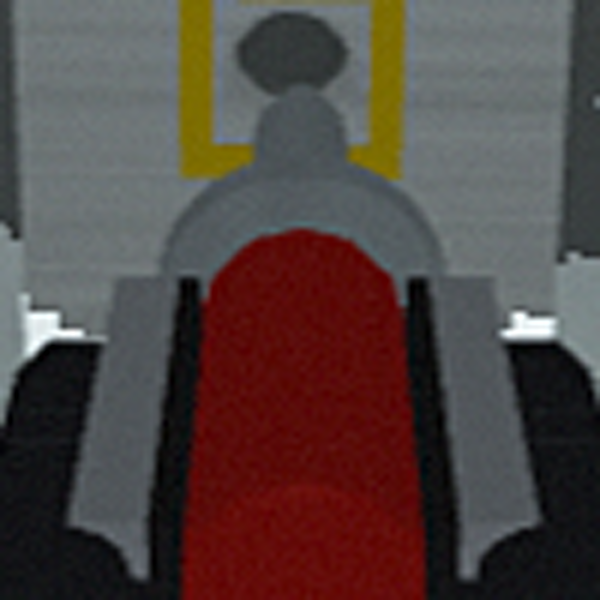

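View pics/j_scene.png

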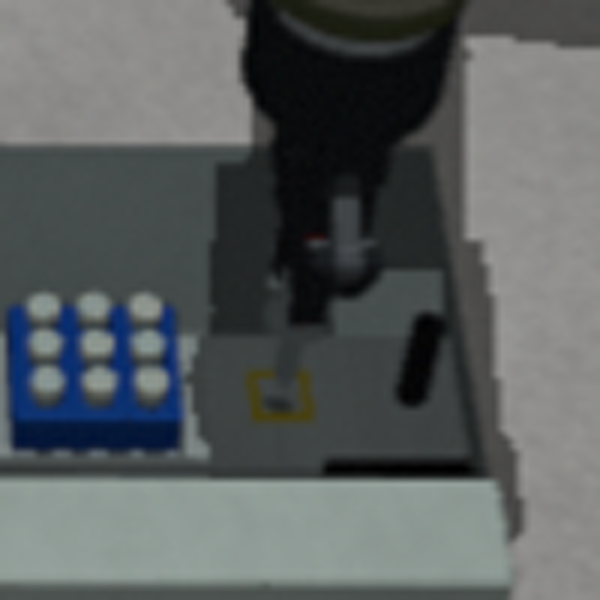

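Run:
```python
from h import *
np.set_printoptions(precision=4,suppress=True)
im=np.load("j_wrist.npy",allow_pickle=True).item();s=observe();print(s["position"])
f=lambda x,y:[(x+.5)/6-.5+270,(y+.5)/6-.5+200]
q=im["pixels"].astype(int);b,g,r=q[...,0],q[...,1],q[...,2]
m=((r>90)&(g>70)&(b<.6*g)&(r<1.6*g)).astype(np.uint8);k=np.zeros_like(m);k[180:240,290:345]=1
x,y,w,h=cv2.boundingRect(cv2.findNonZero(m*k));print(x,y,w,h)
R=s["tool_rot"];c=s["position"]
E=onz(im,[[x+(w-1)/2,y+(h-1)/2]],.057)[0]; H=onz(im,[f(292,52)],.057)[0]
T=onz(im,[f(301,83)],.0657)[0]  # front edge of nose
print("eyelet",E,"hole-blob",H,"tip edge",T)
for P in (E,H,T): print("tool xy rel tcp",(R.T@(P-c))[:2])
im=np.load("j_scene.npy",allow_pickle=True).item()
f=lambda x,y:[(x+.5)/6-.5+360,(y+.5)/6-.5+190]
print(onz(im,[f(284,395)],.0657)[0],onz(im,[f(280,397)],.057)[0])
```

```text
[0.6365 0.1524 0.1364]
300 194 38 36
eyelet [0.6358 0.1536 0.057 ] hole-blob [0.6353 0.156  0.057 ] tip edge [0.6364 0.1557 0.0657]
tool xy rel tcp [-0.0006 -0.0013]
tool xy rel tcp [-0.0008 -0.0037]
tool xy rel tcp [ 0.0003 -0.0033]
[0.6377 0.1551 0.0657] [0.6324 0.1543 0.057 ]
```

Emit:
jog_arm --dr '[[0, 0, 0], [0, 0, 0], [0, 0, 0], [0, 0, 0], [0, 0, 0], [0, 0, 0], [0, 0, 0], [0, 0, 0], [0, 0, 0], [0, 0, 0]]' --slide '[[-0.0008, 0, 0], [0, 0, 0.003], [0, 0, 0.003], [0, 0, 0.003], [0, 0, 0.003], [0, 0, 0.003], [0, 0, 0], [0, 0, 0], [0, 0, 0], [0, 0, 0]]' --gripper '[-1, -1, -1, -1, -1, -1, -1, -1, -1, -1]'

```text
time_s: 16.85
position: [0.6356, 0.1523, 0.121]
tool_rot: [[0.99, 0.139, 0.0], [0.139, -0.99, -0.0], [0.0, 0.0, -1.0]]
ft_force: [-0.8, 0.4, -0.6]
grip_width: 0.0167
```

Emit:
jog_arm --dr '[[0, 0, 0], [0, 0, 0], [0, 0, 0], [0, 0, 0], [0, 0, 0], [0, 0, 0], [0, 0, 0], [0, 0, 0], [0, 0, 0], [0, 0, 0]]' --slide '[[0, 0, 0.002], [0, 0, 0.002], [0, 0, 0.002], [0, 0, 0.002], [0, 0, 0.002], [0, 0, 0.002], [0, 0, 0.002], [0, 0, 0], [0, 0, 0], [0, 0, 0]]' --gripper '[-1, -1, -1, -1, -1, -1, -1, -1, -1, -1]'

```text
time_s: 17.85
position: [0.6356, 0.1523, 0.107]
tool_rot: [[0.99, 0.139, 0.0], [0.139, -0.99, 0.0], [0.0, 0.0, -1.0]]
ft_force: [-0.2, 1.1, -0.9]
grip_width: 0.0166
```

Emit:
jog_arm --dr '[[0, 0, 0], [0, 0, 0], [0, 0, 0], [0, 0, 0], [0, 0, 0], [0, 0, 0], [0, 0, 0], [0, 0, 0], [0, 0, 0], [0, 0, 0]]' --slide '[[0, 0, 0.003], [0, 0, 0.003], [0, 0, 0.003], [0, 0, 0.003], [0, 0, 0.003], [0, 0, 0.003], [0, 0, 0.003], [0, 0, 0], [0, 0, 0], [0, 0, 0]]' --gripper '[-1, -1, -1, -1, -1, -1, -1, -1, -1, -1]'

```text
time_s: 18.85
position: [0.6357, 0.1522, 0.086]
tool_rot: [[0.99, 0.139, 0.0], [0.139, -0.99, -0.0], [0.0, 0.0, -1.0]]
ft_force: [-0.1, -0.2, -0.4]
grip_width: 0.0164
```

Emit:
jog_arm --dr '[[0, 0, 0], [0, 0, 0], [0, 0, 0], [0, 0, 0], [0, 0, 0], [0, 0, 0], [0, 0, 0], [0, 0, 0], [0, 0, 0], [0, 0, 0]]' --slide '[[0, 0, 0.001], [0, 0, 0.001], [0, 0, 0.001], [0, 0, 0.001], [0, 0, 0], [0, 0, 0], [0, 0, 0], [0, 0, 0], [0, 0, 0], [0, 0, 0]]' --gripper '[-1, -1, -1, -1, -1, -1, -1, -1, -1, -1]'

```text
time_s: 19.85
position: [0.6356, 0.1523, 0.0829]
tool_rot: [[0.99, 0.139, 0.001], [0.139, -0.99, -0.0], [0.001, 0.0, -1.0]]
ft_force: [-2.9, -0.9, 6.5]
grip_width: 0.0162
```

The collar is down: TCP at 0.0829 against 0.083 expected, with 6.5 N upward. Releasing and withdrawing.

Emit:
jog_arm --dr '[[0, 0, 0], [0, 0, 0], [0, 0, 0], [0, 0, 0], [0, 0, 0], [0, 0, 0], [0, 0, 0], [0, 0, 0], [0, 0, 0], [0, 0, 0]]' --slide '[[0, 0, -0.001], [0, 0, 0], [0, 0, 0], [0, 0, 0], [0, 0, 0], [0, 0, 0], [0, 0, -0.02], [0, 0, -0.04], [0, 0, -0.04], [0, 0, -0.04]]' --gripper '[-1, -0.6, -0.2, 0.1, 0.1, 0.1, 0.1, 0.1, 0.1, 0.1]'

```text
time_s: 20.85
position: [0.6353, 0.1522, 0.2244]
tool_rot: [[0.99, 0.139, -0.0], [0.139, -0.99, -0.0], [-0.0, -0.0, -1.0]]
ft_force: [0.7, 0.4, -0.2]
grip_width: 0.0474
```

Emit:
jog_arm --dr '[[0, 0, 0], [0, 0, 0], [0, 0, 0], [0, 0, 0], [0, 0, 0], [0, 0, 0], [0, 0, 0], [0, 0, 0], [0, 0, 0], [0, 0, 0]]' --slide '[[-0.02, 0, -0.02], [-0.04, 0, 0], [-0.04, 0, 0], [0, 0, 0], [0, 0, 0], [0, 0, 0], [0, 0, 0], [0, 0, 0], [0, 0, 0], [0, 0, 0]]' --gripper '[0.1, 0.1, 0.1, 0.1, 0.1, 0.1, 0.1, 0.1, 0.1, 0.1]'

```text
time_s: 21.85
position: [0.5367, 0.1384, 0.2427]
tool_rot: [[0.99, 0.139, -0.0], [0.139, -0.99, 0.0], [-0.0, -0.0, -1.0]]
ft_force: [-0.8, 0.7, -0.3]
grip_width: 0.0472
```

Run:
```python
from h import *
s=observe();print(s["time_s"],s["position"],s["grip_width"],s["ft_force"])
for n in ["wrist","side","scene"]:
    im=viewer.get_image(n); np.save(f"k_{n}.npy",im,allow_pickle=True); p=im["pixels"]
    if n=="side": p=cv2.resize(p[130:275,215:365],None,fx=4,fy=4,interpolation=cv2.INTER_CUBIC)
    cv2.imwrite(f"pics/k_{n}.png",p)
```

```text
21.85 [0.53672615 0.13841422 0.2426626 ] 0.04716620009662821 [-0.78313297  0.68315558 -0.25789143]
```

View pics/k_wrist.png

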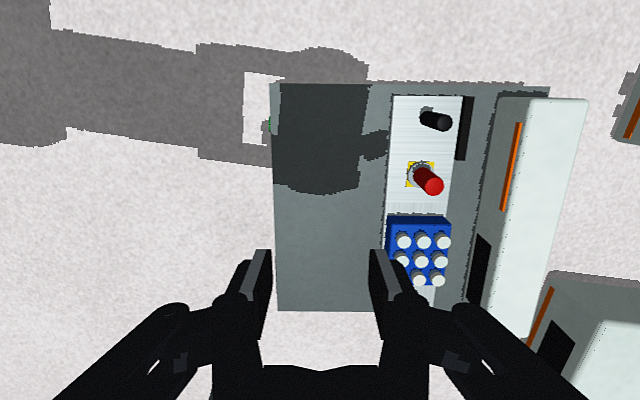

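View pics/k_side.png

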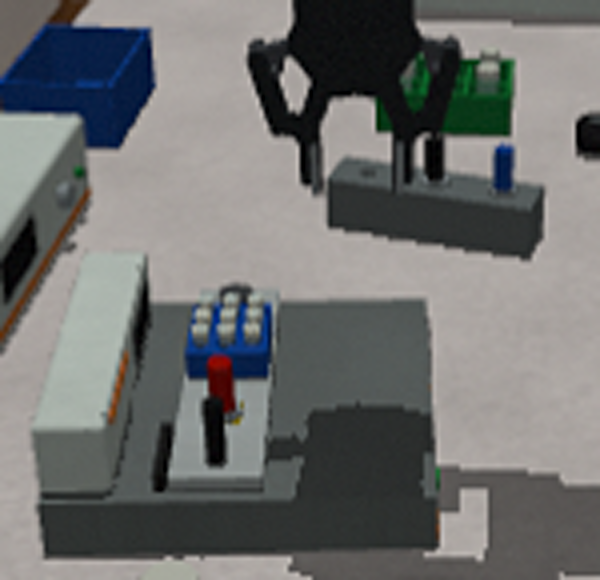

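View pics/k_scene.png

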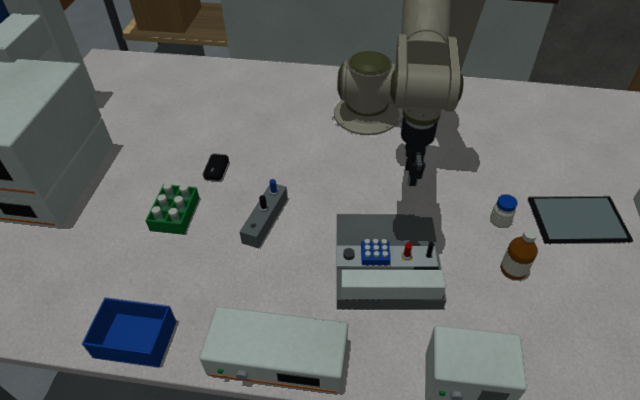

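Run:
```python
from h import *
im=np.load("k_wrist.npy",allow_pickle=True).item()
cv2.imwrite("pics/k_z.png",cv2.resize(im["pixels"][90:220,370:480],None,fx=5,fy=5,interpolation=cv2.INTER_CUBIC))
for c in ([.6358,.1536],[.6353,.1545]):
    print(proj(im,[c+[z] for z in (.057,.062,.102)]).round(1).tolist())
```

```text
[[419.8, 173.6], [421.3, 174.8], [434.8, 186.4]]
[[419.5, 172.6], [421.0, 173.9], [434.5, 185.3]]
```

View pics/k_z.png

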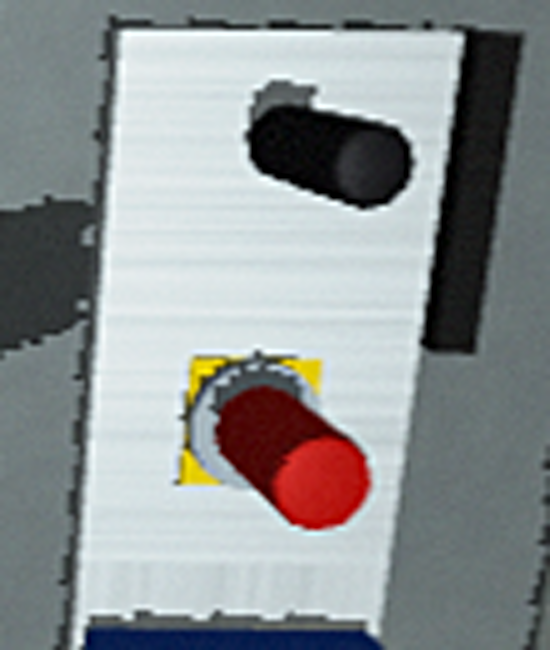

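The collar sits flat on the yellow square and the handle top at about (434,186) matches the projection for a seated, upright pin. Handing in.

```bash
python3 -c "
from h import *
env.close_job()"
```

```text
the job is handed in; nothing more can be done
```

The tray is home against its stop and the red locking pin is through the eyelet and the deck hole with its collar resting on the tray. The gripper has let go and is clear. I handed the job in at about 22 s; it reports no verdict.

- **Tray:** I pinched the handle and swung it round until it stopped moving. The push rose to about 26 N with no further travel. After I let go, the pictures still showed the tray parallel to the housing.
- **Pin:** It went down with no side resistance. The collar touched within about 0.1 mm of the expected height, with 6.5 N upward. The last wrist picture shows it upright, its top within about a pixel of where a seated pin should be.
- **Other things:** The blue and black pins are still in the stand, and nothing else on the bench looks moved.
- **Disagreement:** The estimates of the hole's position from the different cameras and the handle differed by 2–4 mm. I aimed using the pin and the eyelet measured together in the wrist camera, and the free insertion bore that out.

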